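# Load a movement carrier into the inspection lane

## Robot

A 7-joint arm with a two-finger parallel gripper is mounted at the origin on the work surface. World frame = base frame: x ahead of the robot, y to its left, z up, the work surface at z = 0. Lengths are in m, angles in degrees, forces in N, time in s.
With the tool pointing down it reaches from about 0.425 to 0.875 m from the base axis. Payload 4.7 kg.
Tool frame: the origin (TCP) lies at the very end of the fingers, on their centre line; the grasp point (between the pads) lies env.grip_point_offset behind it (env.grip_point_offset is the distance from the TCP to the grasp point, in m); z points along the fingers, y is the direction in which the jaws open and shut (so a half turn about z gives the same grasp; the last joint's range is limited). The gripper opens to 87 mm and grips with 3 to 60 N. Pads are 19 mm wide; open, the fingers measure 117 mm over their backs; the gripper's body (75 mm by 190 mm) begins 51 mm behind the grasp point.
Start: joints at [-75.396, 18.392, -4.016, 83.108, 1.295, 78.541, -3.26], TCP at [0.155, 0.631, 0.223] pointing down, gripper open.
Joint ranges: [-163.93, 163.93], [-17.29, 119.83], [-79.2, 71.16], [3.27, 140.29], [-89.18, 269.18], [5.43, 117.66], [-154.24, 154.24]. Speed limits (degrees/s): [147.25, 147.25, 180, 180, 180, 180, 180].

## Interface

Orientations are given as [roll, pitch, yaw] about the fixed x, y, z axes, in that order (R = Rz(yaw) Ry(pitch) Rx(roll)).
In Python, from cell import env gives the robot as it stands.
- The arm moves only by the tool send_rows, never from a script. Its argument "plan" is a list of rows, each a list of 7 numbers: the finger opening in mm, from 0 to 87, then the shift along the tool's x, y, z in mm, then the turn, a rotation vector about the tool's x, y, z in rad. A call has 1 to 12 rows; each row shifts and turns the commanded pose from where the row before left it, along the tool's axes as they then stand; what a row does not reach is not made up. A row lasts 1/10 s, in which the tool goes at most 50 mm and 8.59 degrees, less where a joint would pass 70% of its speed; a pose out of reach is approached as far as the arm can. A call is refused whole if a number of a shift passes 50 or a number of a turn 0.15, either way. A call with a gripper value outside its range is refused whole. The fingers move at their own pace and stop on an object; "grip_force" is the grip in N (left out, the last holds). Time passes only in rows, so rows that do not move let the fingers close. It gives the time, the measured TCP pose, the force and the opening at its end, in the units of the state.
- env.get_obs(): the state, without advancing time (a new reading comes with each control period).
- env.read_camera(name): name is "side" or "top"; returns the picture (480x640x3 uint8, red, green, blue); there is no depth.
- env.get_calibration(name): a dict with "fx", "fy", "cx", "cy" (pixels), "extrinsics" (4x4, takes a point from camera to world coordinates). Camera axes: x right, y down, z forward; pixel columns grow to the right and rows downward; lengths in m; the calibration is good to about 2 mm. A picture is of the moment at which its call begins. get_calibration takes no time and is no camera call.
- env.sign_off(): hands the job in, once; it reports no verdict.
Trained networks look in the newest picture that a camera, given by its name, has taken for a name from the list of things; names that differ only in an ending like _2 or _b are one class to them, and where a whole thing is asked for, a point or a joint stands for the part that bears it (a point fixed in the world has none). Each returns a list of dicts, best first, with "confidence" (0 to 1); they miss things now and then, are a little off and sometimes report something else, mostly with a low value. They report only what shows in the picture. A call takes as long as a camera call. They do not tell look-alikes from the thing itself.
- env.regions_of(camera, query): "region" (480x640 bool, what is visible of it) and "rect" ([left, top, right, bottom] in pixels, round what is visible of it).
The state is a dict: "time_s": time; "qpos": joint angles; "joint_velocities": joint speeds; "effort": joint torques, N m; "tool_pos": TCP position; "tool_rot": TCP orientation; "force": force on the tool from outside, world axes, zero at the start; "wrist_torque": the same for the moment, N m; "grip_width": finger opening in m.
Only numpy, scipy, OpenCV 4.12 (cv2) and the standard library are available. Lean on these libraries where they do the work, as an engineer would, in place of code of your own. Each camera call takes 0.05 s, during which the arm holds its last target. There are 200 camera calls.

## Task

Load the carrier with the four watch movements into the inspection station: keeping it level, set it on the foot of the sloping lane and push it up between the guides, firmly against the sprung stop pad at the top, until the catch has risen behind it and it stays pressed against the pad by itself. Do not ram or over-press the pad, and leave the other things on the mat where they are.

Things in the scene. Friction and masses are not known exactly. Their poses are not given: they have to be found in the camera images.
- carrier: Grey carrier plate 96 mm long (x), 70 wide (y), 6 thick, about 0.2 kg, four brass movements on it. At both ends a wall across it, 52 mm wide, 6 thick, its top 18 mm above the underside. Ends alike. Origin: centre of the underside. It starts flat on the 2 mm mat, left or right of the lane.
- carrier_grip (a point): The carrier's grip: an upright aluminium bar in the plate's middle, 26 mm long (x), 10 mm thick (y), its top 52 mm above the carrier's underside. The point is on the bar's axis, 40 mm above the underside; x along the carrier, y across, z up.
- lane: Fixed sloping lane of the inspection station. Origin on the mat under the middle of the foot's edge; x level, up-lane; y left; z up. The deck, 120 mm wide, rises towards +x at 8 degrees (0.1396 rad); at the origin its top is 4 mm above the mat. A carrier set flat on it stays by friction. A camera column, 230 mm high, stands 408 mm along x, 98 mm to the left.
- lane_foot (a point): On the deck's centre line, 54 mm up the slope from the foot's edge; x up the slope, z square to the deck. A carrier with the middle of its underside here lies wholly on the foot. Two guides, 8 mm high, close like a funnel from 108 mm apart (44 mm below this point) to 73 mm apart (66 mm above it).
- lane_throat (a point): On the deck's centre line where the funnel ends, 120 mm up the slope; axes as lane_foot. From here the guides run parallel, 73 mm apart, for 180 mm. From 20 mm above this point their lips reach over the carrier's edges (62 mm apart, 8 to 11 mm above the deck), so the carrier can only come in from the foot; open above between them.
- lane_top (a point): On the deck's centre line, 300 mm up the slope; axes as lane_foot. The free stop pad's face stands within 15 mm of here, up or down the lane: the stop unit is clamped anew each day and its place is not measured, so feel for it. Free pad first touched by a carrier whose middle is 48 mm below the face.
- stop_pad (a joint): How far the sprung pad (rubber face 60 mm wide, 1 to 20 mm above the deck) is pushed in, m: 0 free, 4.5 N per mm, hard end at 7 mm, over-pressed beyond 4 mm (18 N). When it is in about 1.8 mm (8 N) a spring catch, two 5 mm noses in the deck 54 mm apart, rises behind the carrier. Catch, friction and slope add 1 to 4 N to a straight push, leaning on the carrier more.
- dish: white triangular sorting dish, 90 mm sides, 10 mm high, with dark spring rings in it; stays where it is. Origin at the centre of its underside.
- dish2: a like white triangular dish with one movement in it; stays where it is. Origin at the centre of its underside.
- driver: small steel watch screwdriver 110 mm long, 10 mm thick, lying beside the lane; stays where it is. Origin at the centre of its underside.
- driver2: another such screwdriver on the near part of the mat; stays where it is. Origin at the centre of its underside.
- tweezers: steel tweezers, 125 mm long, lying on the near part of the mat; stay where they are. Origin at the centre of its underside.
- loupe: black eyeglass, 34 mm across and 28 mm high, near the lane's top; stays where it is. Origin at the centre of its underside.
- cushion: round casing cushion, 74 mm across and 18 mm high; stays where it is. Origin at the centre of its underside.
- dust_cover: clear dust dome on a black foot, 52 mm across and 38 mm high, near the lane's top; stays where it is. Origin at the centre of its underside.
Mind the look-alikes: they are no part of the job. What is shaped like the carrier but blue or red is not meant.

How it is judged (in metres and radians):
On the way:
1. the carrier stands on the foot of the lane, between the guides (x of carrier_grip in the frame of lane between -0.03 and 0.11 m and y of carrier_grip in the frame of lane between -0.03 and 0.03 m and z of carrier_grip in the frame of lane below 0.07 m), for 0.1 s.
At the end, for the whole second after the job is handed in: The carrier lies in the lane against the stop pad, at rest and let go, held by the catch so that the pad stays pushed in by 0.7 to 3 mm; its grip is within 8 mm of the lane's centre line and it lies flat on the slope (within 0.2 rad of level) (value of joint stop_pad between 0.0007 and 0.003 m and x of carrier_grip in the frame of lane above 0.22 m and y of carrier_grip in the frame of lane between -0.008 and 0.008 m and angle between carrier_grip's own z axis and vertical below 0.2 rad and linear speed of carrier below 0.01 m/s); the robot touches nothing.
It fails at once if the stop pad is pushed in more than 4 mm (over 18 N) (value of joint stop_pad above 0.004 m).
It fails at once if the carrier is tipped more than 25 degrees from level (angle between carrier_grip's own z axis and vertical above 0.44 rad).
It fails at once if something else on the mat is shifted by more than 20 mm (distance of any of dish, dish2, driver, driver2, tweezers, loupe, cushion, dust_cover from where it was at the start of the episode above 0.02 m).
It also fails if it takes over 61 s, if anything falls off the work surface, if the arm or the gripper's body presses on something with over 40 N, if the wrist force passes 120 N, or if a joint passes its speed limit or range.

## Working session

There is one attempt and no reset: what is moved stays moved. The work goes in short steps, Python scripts to look and compute and a tool call to move; the robot and the scene stay as the last step left them, time stands still between calls to the robot, and variables do not carry over. Pictures are saved under pics/ and viewed, about 8 in all and at most 12, crops included, and the job is handed in when it is done.

Besides the shell and the picture viewer there is one more tool, called as name(argument=value, ...), one argument or row to a line, values as JSON. send_rows: Moves the arm, as the interface text tells. Its arguments: {"type":"object","properties":{"plan":{"type":"array"},"grip_force":{"type":"number"}},"required":["plan"]}

```bash
ls; mkdir -p pics; python3 - <<'E'
from cell import env
import cv2,numpy as np
print(env.grip_point_offset); o=env.get_obs(); print(o)
for n in("top","side"):
    im=env.read_camera(n); cv2.imwrite(f"pics/{n}0.png",im[...,::-1]); c=env.get_calibration(n); print(n,c)
    for q in("carrier","lane","driver","loupe","dish","cushion"):
        print(q,[(round(r["confidence"],2),r["rect"]) for r in env.regions_of(n,q)])
E
```

```text
pics
0.0187
{'time_s': 0.0, 'qpos': array([-75.3954867 ,  18.43758384,  -4.0155162 ,  83.17532211,
         1.293817  ,  78.54172461,  -3.26116434]), 'joint_velocities': array([-0.02218092,  0.10412224,  0.03901176, -0.10405654, -0.06923885,
       -0.01238813,  0.02815988]), 'effort': array([ 9.76675947e-04, -4.91312420e+01, -4.03412059e-01, -3.12520838e+01,
       -6.37270161e-02,  4.39820113e-02,  1.73934013e-04]), 'tool_pos': array([0.15491836, 0.63068828, 0.22147457]), 'tool_rot': array([-1.79890549e+02,  4.70940584e-03,  1.66203835e+02]), 'force': array([ 0.96907357,  0.02688457, -0.02463146]), 'wrist_torque': array([0.04788879, 0.00356592, 0.00014858]), 'grip_width': 0.08723001659883137}
top {'fx': 478.2170234844886, 'fy': 478.2170234844886, 'cx': 326.04784166062126, 'cy': 237.87331238178365, 'extrinsics': array([[-0.01666406, -0.98845851,  0.15057254,  0.25656736],
       [-0.99976378,  0.0143708 , -0.01630562, -0.06740168],
       [ 0.01395358, -0.15080868, -0.98846449,  1.26800143],
       [ 0.        ,  0.        ,  0.        ,  1.        ]])}
carrier [(0.76, [218.4, 205.5
[... 524 characters left out ...]
, -0.23339874],
       [-0.50117958, -0.51125315,  0.69816849, -1.25220582],
       [ 0.00555555, -0.80869536, -0.58820145,  1.01434752],
       [ 0.        ,  0.        ,  0.        ,  1.        ]])}
carrier [(0.8, [270.5, 187.2, 304.1, 215.2]), (0.75, [348.3, 345.0, 392.1, 384.4]), (0.75, [236.5, 305.3, 280.9, 334.9]), (0.65, [339.8, 259.8, 376.8, 288.3]), (0.38, [362.3, 193.0, 375.3, 207.0])]
lane [(0.75, [277.0, 136.7, 411.0, 248.5]), (0.4, [365.4, 196.3, 377.4, 208.7])]
driver []
loupe [(0.64, [365.9, 193.8, 376.3, 207.9]), (0.5, [381.6, 224.0, 391.2, 238.8])]
dish [(0.54, [244.4, 180.2, 267.3, 193.3]), (0.52, [286.3, 154.2, 313.7, 169.4])]
cushion [(0.65, [413.9, 264.8, 440.0, 283.6])]
```

```bash
python3 - <<'E'
import cv2,numpy as np
t=cv2.imread("pics/top0.png"); c=t[60:390,120:560]
cv2.imwrite("pics/top0c.png",cv2.resize(c,(800,600),interpolation=cv2.INTER_CUBIC))
E
```

```text
(no output)
```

View pics/top0c.png

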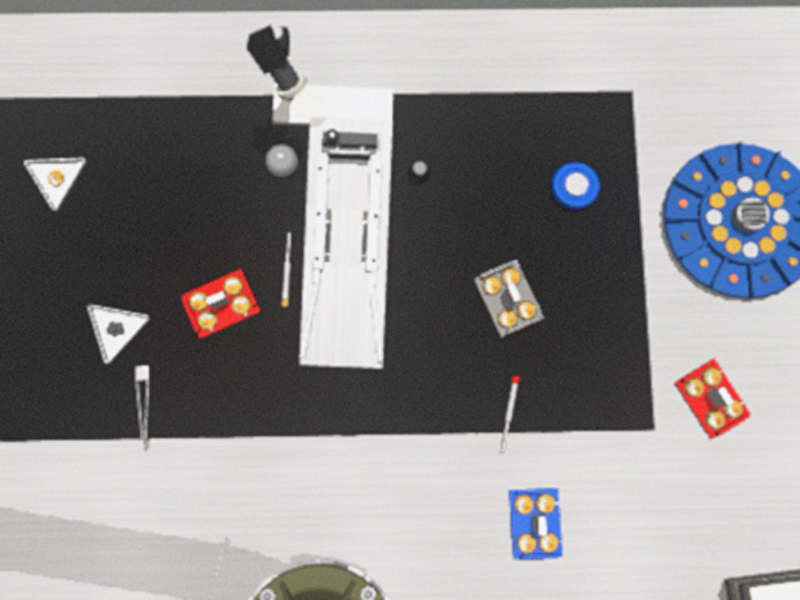

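View pics/side0.png

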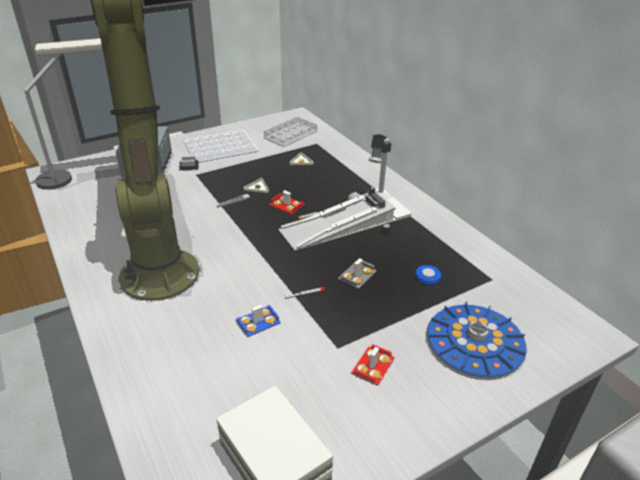

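Candidates: grey at top px (400,223), red at (240,225) and (511,279), blue at (416,348). Only the grey one, on the mat to the right of the lane, fits the description. I'll confirm it in an enlarged crop.

```bash
cat > h.py <<'E'
import cv2,numpy as np
from cell import env
def ray(cam,uv):
    c=env.get_calibration(cam);T=c["extrinsics"]
    uv=np.atleast_2d(uv).astype(float)
    d=np.c_[(uv[:,0]-c["cx"])/c["fx"],(uv[:,1]-c["cy"])/c["fy"],np.ones(len(uv))]@T[:3,:3].T
    return T[:3,3],d
def onz(cam,uv,z):
    o,d=ray(cam,uv); return o+d*((z-o[2])/d[:,2])[:,None]
def proj(cam,P):
    c=env.get_calibration(cam);T=c["extrinsics"]
    p=(np.atleast_2d(P)-T[:3,3])@T[:3,:3]
    return np.c_[c["fx"]*p[:,0]/p[:,2]+c["cx"],c["fy"]*p[:,1]/p[:,2]+c["cy"]]
E
python3 - <<'E'
from h import *
for n in("top","side"):
    acc=0
    for i in range(6): acc=acc+env.read_camera(n).astype(float)
    im=(acc/6).astype(np.uint8)[...,::-1]; cv2.imwrite(f"pics/{n}1.png",im)
    for q in("carrier","lane"):
        for r in env.regions_of(n,q):
            m=r["region"].astype(np.uint8); s=im[m>0]; hsv=cv2.cvtColor(im,cv2.COLOR_BGR2HSV)[m>0]
            b=cv2.minAreaRect(np.argwhere(m)[:,::-1].astype(np.float32))
            print(n,q,round(r["confidence"],2),np.median(hsv,0),b,)
            if q=="carrier":print("  ",onz(n,b[0],.01)[0].round(4), onz(n,cv2.boxPoints(b),.008)[:,:2].round(4).tolist())
t=cv2.imread("pics/top1.png")
a=cv2.resize(t[70:270,250:345],None,fx=4,fy=4,interpolation=cv2.INTER_CUBIC)[200:]
b=cv2.resize(t[195:255,370:430],None,fx=6,fy=6,interpolation=cv2.INTER_CUBIC)
out=np.zeros((600,760,3),np.uint8); out[:600,:380]=a[:600]; out[:360,400:760]=b; cv2.imwrite("pics/crop1.png",out)
E
```

```text
top carrier 0.9 [ 17.  13. 168.] ((399.7000732421875, 223.4000244140625), (37.11872863769531, 25.93838882446289), 63.43495178222656)
   [ 0.4846 -0.2862  0.01  ] [[0.5152, -0.234], [0.5463, -0.2979], [0.4548, -0.3387], [0.4244, -0.2753]]
top carrier 0.73 [  2. 169. 225.] ((241.6541290283203, 226.49510192871094), (26.28226089477539, 36.98984909057617), 66.37062072753906)
   [0.4821 0.1362 0.01  ] [[0.4959, 0.1958], [0.5351, 0.1057], [0.4691, 0.0773], [0.4306, 0.1669]]
top carrier 0.62 [  3. 158. 224.] ((512.1299438476562, 278.79681396484375), (38.40757369995117, 26.177793502807617), 57.38076400756836)
   [ 0.3317 -0.5778  0.01  ] [[0.3569, -0.5235], [0.3936, -0.5851], [0.3069, -0.6336], [0.271, -0.5723]]
top carrier 0.56 [110. 143. 227.] ((414.6471862792969, 347.5608825683594), (39.11463165283203, 27.145126342773438), 85.91438293457031)
   [ 0.1589 -0.3118  0.01  ] [[0.2064, -0.2754], [0.2102, -0.3461], [0.1115, -0.3485], [0.108, -0.2786]]
top lane 0.63 [ 15.   2. 235.] ((307.0293273925781, 165.85777282714844), (194.56105041503906, 73.2583236694336), 80.70075988769531)
side carrier 0.
[... 336 characters left out ...]
421875), 31.75948143005371)
   [ 0.3342 -0.5799  0.01  ] [[0.2739, -0.5735], [0.3754, -0.5119], [0.3989, -0.5839], [0.2988, -0.6393]]
side carrier 0.6 [  4. 163. 168.] ((285.4033508300781, 203.9256591796875), (28.839319229125977, 20.852108001708984), 37.5685920715332)
   [0.482  0.1363 0.01  ] [[0.4325, 0.1717], [0.5202, 0.2466], [0.5341, 0.1065], [0.4498, 0.0411]]
side carrier 0.55 [ 20.  11. 133.] ((357.5, 274.0), (21.920310974121094, 33.23401641845703), 45.0)
   [ 0.4874 -0.2891  0.01  ] [[0.4312, -0.2745], [0.5499, -0.2184], [0.5476, -0.3002], [0.4331, -0.3502]]
side lane 0.96 [ 30.   4. 179.] ((336.1169128417969, 193.74765014648438), (86.92086791992188, 130.69935607910156), 72.58203125)
```

View pics/crop1.png

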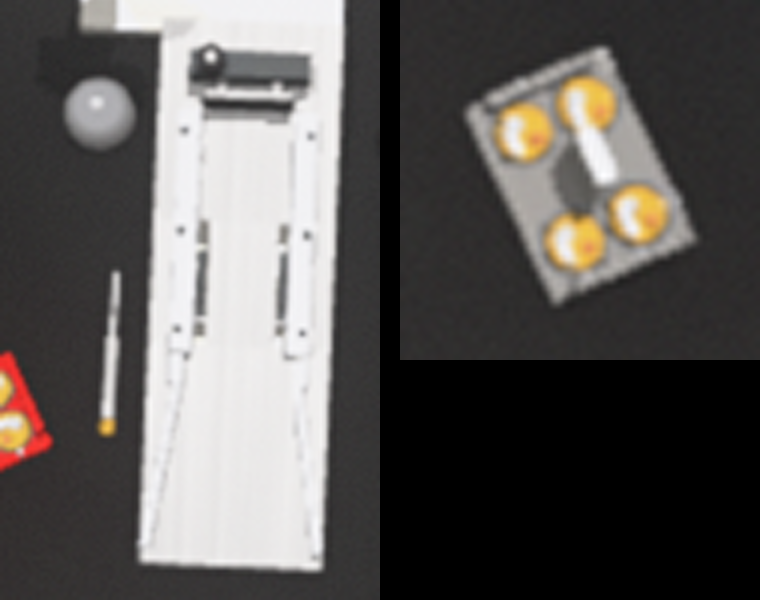

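Crop confirms: grey plate, four brass movements and an upright bar, at top px (400,223). The lane foot edge runs about (285,260)–(330,262), stop unit at the top. Next, fit both poses.

```bash
cat > fit.py <<'E'
from h import *
from scipy.optimize import minimize,least_squares
def fitcar(cam,im,x0,z0=.002):
    g=cv2.cvtColor(im,cv2.COLOR_BGR2GRAY).astype(float)
    c=proj(cam,[x0[0],x0[1],.01])[0].astype(int); u0,v0=c-32; g=g[v0:v0+64,u0:u0+64]
    bg=np.median(g); m=np.clip((g-bg)/(105-bg+15),0,1); m=cv2.morphologyEx(m,cv2.MORPH_CLOSE,np.ones((9,9)))
    box=lambda x1,x2,y,z1,z2:np.array([[a,b,c] for a in(x1,x2) for b in(-y,y) for c in(z1,z2)])
    parts=[box(-.048,.048,.035,0,.006),box(-.048,-.042,.026,0,.018),box(.042,.048,.026,0,.018),box(-.013,.013,.005,0,.052)]
    def ren(p):
        co,s=np.cos(p[2]),np.sin(p[2]); R=np.array([[co,-s,0],[s,co,0],[0,0,1]]); S=8
        I=np.zeros((64*S,64*S),np.uint8)
        for b in parts:
            q=(proj(cam,b@R.T+[p[0],p[1],z0])-[u0,v0]+.5)*S
            cv2.fillConvexPoly(I,cv2.convexHull(np.round(q*16).astype(np.int32)),255,shift=4)
        return cv2.resize(I,(64,64),interpolation=cv2.INTER_AREA)/255.
    f=lambda p:((ren(p)-m)**2).sum()
    r=minimize(f,x0,method="Nelder-Mead",options=dict(initial_simplex=np.array(x0)+np.array([[0,0,0],[.006,0,0],[0,.006,0],[0,0,.1]]),xatol=1e-5,fatol=1e-4))
    return r.x,r.fun
E
python3 - <<'E'
from fit import *
for n in("top","side"):
    p,f=fitcar(n,cv2.imread(f"pics/{n}1.png"),[.485,-.287,.42]); print(n,p[:2].round(4),np.degrees(p[2]).round(2),round(f,1))
g=cv2.cvtColor(cv2.imread("pics/top1.png"),cv2.COLOR_BGR2GRAY).astype(float)
def cross(l,i,th=140):
    return i+(th-l[i])/(l[i+1]-l[i])
L=[];R=[];F=[]
for v in range(150,256,2):
    r=g[v]; i=305
    a=[k for k in range(270,300) if r[k]<140<=r[k+1]]; b=[k for k in range(320,345) if r[k]>=140>r[k+1]]
    if a: L.append((cross(r,a[0]),v))
    if b: R.append((cross(r,b[-1]),v))
for u in range(290,327):
    r=g[:,u]; b=[k for k in range(250,270) if r[k]>=140>r[k+1]]
    if b: F.append((u,cross(r,b[0])))
L,R,F=map(np.array,(L,R,F)); print(len(L),len(R),len(F))
t=np.tan(np.radians(8))
def lp(uv,p):
    o,d=ray("top",uv); c,s=np.cos(p[2]),np.sin(p[2]); M=np.array([[c,s,0],[-s,c,0],[0,0,1]])
    o=M@(o-[p[0],p[1],.002]); d=d@M.T
    k=(.004+t*o[0]-o[2])/(d[:,2]-t*d[:,0]); return o+d*k[:,None]
def res(p): return np.r_[lp(L,p)[:,1]-.06,lp(R,p)[:,1]+.06,lp(F,p)[:,0]]*1000
s=least_squares(res,[.4,0,0],loss="soft_l1"); p=s.x; print("lane",p.round(4),np.degrees(p[2]),"rms",np.sqrt((res(p)**2).mean()),[x.mean().round(2) for x in np.split(res(p),[len(L),len(L)+len(R)])])
# check: project lane points into side picture
c,q=np.cos(p[2]),np.sin(p[2]);M=np.array([[c,-q,0],[q,c,0],[0,0,1]])
P=np.array([[0,-.06,.004],[0,.06,.004],[0,0,.004]])
print(proj("side",P@M.T+[p[0],p[1],.002]).round(1).tolist())
# stop pad, guides by pixel on deck
print("pad px->lane",lp([[250+245/4,120+118/4]],p).round(3))
E
```

```text
top [ 0.4851 -0.2861] 22.8 8.6
side [ 0.4919 -0.2815] 23.11 29.8
53 53 37
lane [ 0.3869 -0.0366 -0.0574] -3.2889601039227574 rms 10.295185536227514 [np.float64(10.76), np.float64(-1.04), np.float64(0.01)]
[[292.9, 250.2], [276.6, 229.5], [284.5, 239.6]]
pad px->lane [[0.294 0.001 0.045]]
```

```bash
cat >> fit.py <<'E'
def cross(l,i,th=140): return i+(th-l[i])/(l[i+1]-l[i])
t8=np.tan(np.radians(8))
def lp(uv,p,cam="top",h=0):
    o,d=ray(cam,uv); c,s=np.cos(p[2]),np.sin(p[2]); M=np.array([[c,s,0],[-s,c,0],[0,0,1]])
    o=M@(o-[p[0],p[1],.002]); d=d@M.T
    k=(.004+h+t8*o[0]-o[2])/(d[:,2]-t8*d[:,0]); return o+d*k[:,None]
def fitlane(g):
    L=[];R=[];F=[]
    for v in range(150,256,2):
        r=g[v]
        a=[k for k in range(281,300) if r[k]<140<=r[k+1]]; b=[k for k in range(322,345) if r[k]>=140>r[k+1]]
        if a: L.append((cross(r,a[0]),v))
        if b: R.append((cross(r,b[-1]),v))
    for u in range(290,327):
        r=g[:,u]; b=[k for k in range(250,270) if r[k]>=140>r[k+1]]
        if b: F.append((u,cross(r,b[0])))
    L,R,F=map(np.array,(L,R,F))
    res=lambda p:np.r_[lp(L,p)[:,1]-.06,lp(R,p)[:,1]+.06,lp(F,p)[:,0]]*1000
    s=least_squares(res,[.4,0,0],loss="soft_l1"); return s.x,np.split(res(s.x),[len(L),len(L)+len(R)])
E
python3 - <<'E'
from fit import *
g=cv2.cvtColor(cv2.imread("pics/top1.png"),cv2.COLOR_BGR2GRAY).astype(float)
p,r=fitlane(g); print(p.round(4),np.degrees(p[2]),[(len(x),x.mean().round(2),x.std().round(2),abs(x).max().round(1)) for x in r])
c,q=np.cos(p[2]),np.sin(p[2]);M=np.array([[c,-q,0],[q,c,0],[0,0,1]])
P=np.array([[0,-.06,.004],[0,.06,.004],[0,0,.004]])
print(proj("side",P@M.T+[p[0],p[1],.002]).round(1).tolist())
# guides' mid checks: inner edges of the parallel guides (deck-mask dark slots) ; throat ends
print("pad",lp([[250+245/4,120+118/4]],p).round(4), "column ball px",lp([[250+99/4,120+113/4]],p).round(3))
s=cv2.imread("pics/side1.png"); s=cv2.resize(s[125:260,260:420],None,fx=5,fy=5,interpolation=cv2.INTER_CUBIC)[:600]
for a in proj("side",P@M.T+[p[0],p[1],.002]): cv2.circle(s,tuple(((a-[260,125]+.5)*5).astype(int)),3,(0,0,255),-1)
cv2.imwrite("pics/crop2.png",s)
E
```

```text
[ 0.3869 -0.0368 -0.0571] -3.272160143930367 [(53, np.float64(0.87), np.float64(0.24), np.float64(1.4)), (53, np.float64(-0.87), np.float64(0.23), np.float64(1.4)), (37, np.float64(0.01), np.float64(0.24), np.float64(0.5))]
[[292.9, 250.2], [276.7, 229.6], [284.6, 239.6]]
pad [[0.294  0.0014 0.0453]] column ball px [[0.293 0.098 0.045]]
```

View pics/crop2.png

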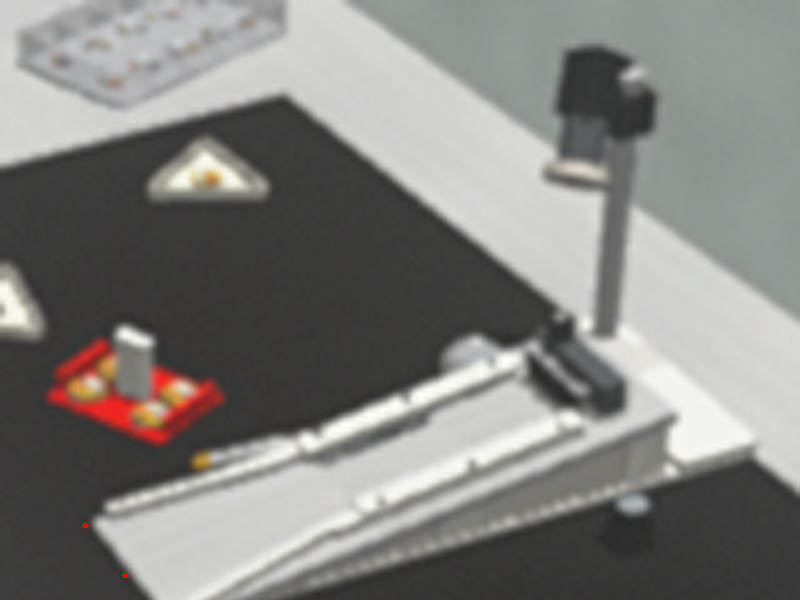

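```bash
cat > plan.py <<'E'
import numpy as np
from scipy.spatial.transform import Rotation as R
def rows(P,op):   # P: list of (pos m, Rotation) incl. start; prints rounded rows and where they lead
    p,r=np.array(P[0][0],float),P[0][1]; out=[]
    for q,s in P[1:]:
        d=np.round(r.inv().apply(np.array(q)-p)*1000,1); w=np.round((r.inv()*s).as_rotvec(),4)
        out.append([op,*d.tolist(),*w.tolist()]); p=p+r.apply(d)/1000; r=r*R.from_rotvec(w)
    print(str(out).replace(" ","")); print("end",p.round(4),r.as_euler("xyz",degrees=True).round(2))
E
python3 - <<'E'
from plan import *; from cell import env
o=env.get_obs(); n=24
r0=R.from_euler("xyz",o["tool_rot"],degrees=True); P=[(o["tool_pos"],r0)]
p0=o["tool_pos"]; a0=np.degrees(np.arctan2(p0[1],p0[0])); a1=np.degrees(np.arctan2(-.2855,.4858)); d1=np.hypot(.4858,.2855)
for k in range(1,n+1):
    f=k/n; a=np.radians(a0+(a1-a0)*f); d=.6495+(d1-.6495)*min(1,f*1.4)
    P.append(([d*np.cos(a),d*np.sin(a),p0[2]+(.14-p0[2])*max(0,f-.6)/.4],R.from_euler("xyz",[180,0,166.2+(22.9-166.2)*f],degrees=True)))
rows(P[:13],40); rows(P[12:],40)
E
```

```text
[[40,-49.9,-7.5,0.0,0.0001,0.0,0.1043],[40,-49.7,-5.6,0.0,0.0,0.0,0.1042],[40,-49.5,-4.3,0.0,0.0,0.0,0.1042],[40,-49.2,-3.0,0.0,0.0,0.0,0.1043],[40,-48.8,-1.7,0.0,0.0001,0.0,0.1042],[40,-48.5,-0.4,0.0,-0.0,0.0,0.1042],[40,-48.1,0.8,0.0,-0.0,0.0,0.1042],[40,-47.6,2.0,0.0,-0.0,0.0,0.1042],[40,-47.2,3.2,0.0,-0.0,0.0,0.1042],[40,-46.8,4.4,0.0,-0.0,0.0001,0.1042],[40,-46.2,5.6,0.0,-0.0,-0.0,0.1042],[40,-45.6,6.7,0.0,-0.0,-0.0,0.1042]]
end [0.5429 0.2292 0.2226] [-180.     -0.     94.55]
[[40,-45.1,7.8,0.0,0.0,-0.0,0.1042],[40,-44.5,8.9,0.0,-0.0,-0.0,0.1042],[40,-43.9,9.9,5.2,-0.0,-0.0,0.1042],[40,-43.2,11.0,8.6,-0.0,-0.0,0.1042],[40,-42.6,12.0,8.6,-0.0,-0.0,0.1043],[40,-40.3,16.9,8.6,-0.0,-0.0,0.1042],[40,-39.5,18.7,8.6,-0.0,-0.0,0.1042],[40,-39.0,19.7,8.6,-0.0,-0.0,0.1042],[40,-38.5,20.7,8.6,-0.0,-0.0,0.1042],[40,-37.9,21.8,8.6,-0.0,-0.0,0.1042],[40,-37.3,22.7,8.6,-0.0,-0.0,0.1042],[40,-36.6,23.7,8.6,-0.0,-0.0,0.1042]]
end [ 0.4858 -0.2854  0.14  ] [180.   -0.   22.9]
```

send_rows(
  plan=[
    [40,-49.9,-7.5,0,0,0,0.104],
    [40,-49.7,-5.6,0,0,0,0.104],
    [40,-49.5,-4.3,0,0,0,0.104],
    [40,-49.2,-3.0,0,0,0,0.104],
    [40,-48.8,-1.7,0,0,0,0.104],
    [40,-48.5,-0.4,0,0,0,0.104],
    [40,-48.1,0.8,0,0,0,0.104],
    [40,-47.6,2.0,0,0,0,0.104],
    [40,-47.2,3.2,0,0,0,0.104],
    [40,-46.8,4.4,0,0,0,0.104],
    [40,-46.2,5.6,0,0,0,0.104],
    [40,-45.6,6.7,0,0,0,0.104],
  ],
)

```text
time_s: 2.7
tool_pos: [0.5439, 0.2278, 0.2227]
tool_rot: [180.0, -0.0, 94.4]
force: [0.1, -0.2, 0.4]
grip_width: 0.0398
```

send_rows(
  plan=[
    [40,-45.1,7.8,0,0,0,0.104],
    [40,-44.5,8.9,0,0,0,0.104],
    [40,-43.9,9.9,5,0,0,0.104],
    [40,-43.2,11,8.6,0,0,0.104],
    [40,-42.6,12,8.6,0,0,0.104],
    [40,-40.3,16.9,8.6,0,0,0.104],
    [40,-39.5,18.7,8.6,0,0,0.104],
    [40,-39,19.7,8.6,0,0,0.104],
    [40,-38.5,20.7,8.6,0,0,0.104],
    [40,-37.9,21.8,8.6,0,0,0.104],
    [40,-37.3,22.7,8.6,0,0,0.104],
    [40,-36.6,23.7,8.6,0,0,0.104],
  ],
)

```text
time_s: 3.9
tool_pos: [0.4875, -0.2867, 0.1402]
tool_rot: [180.0, -0.1, 23.0]
force: [0.9, 0.1, 0.2]
grip_width: 0.0401
```

send_rows(
  plan=[
    [40,0,0,0,0,0,0],
    [40,0,0,0,0,0,0],
    [40,0,0,0,0,0,0],
  ],
)

```text
time_s: 4.2
tool_pos: [0.4889, -0.2838, 0.1403]
tool_rot: [-180.0, -0.1, 23.3]
force: [1.5, 0.9, 0.0]
grip_width: 0.0399
```

send_rows(
  plan=[
    [40,-2,0,40,0,0,0],
    [40,0,0,40,0,0,0],
    [40,0,0,20,0,0,0],
    [40,0,0,10,0,0,0],
    [40,0,0,5,0,0,0],
    [40,0,0,0,0,0,0],
    [40,0,0,0,0,0,0],
  ],
)

```text
time_s: 4.9
tool_pos: [0.4872, -0.2862, 0.0264]
tool_rot: [179.9, -0.1, 23.2]
force: [0.3, 0.3, 0.7]
grip_width: 0.0401
```

```bash
python3 - <<'E'
from h import *
o=env.get_obs(); print(o["tool_pos"],o["tool_rot"],o["force"])
im=env.read_camera("side")[...,::-1]; im2=env.read_camera("top")[...,::-1]
a=cv2.resize(im[225:325,305:405],(500,500),interpolation=cv2.INTER_CUBIC)
b=cv2.resize(im2[190:260,360:430],(300,300),interpolation=cv2.INTER_CUBIC)
out=np.zeros((500,800,3),np.uint8); out[:,:500]=a; out[:300,500:]=b; cv2.imwrite("pics/g1.png",out)
E
```

```text
[ 0.48720245 -0.28618868  0.02637282] [ 1.79919401e+02 -9.92397406e-02  2.32316054e+01] [0.2918369  0.34797492 0.74825477]
```

View pics/g1.png

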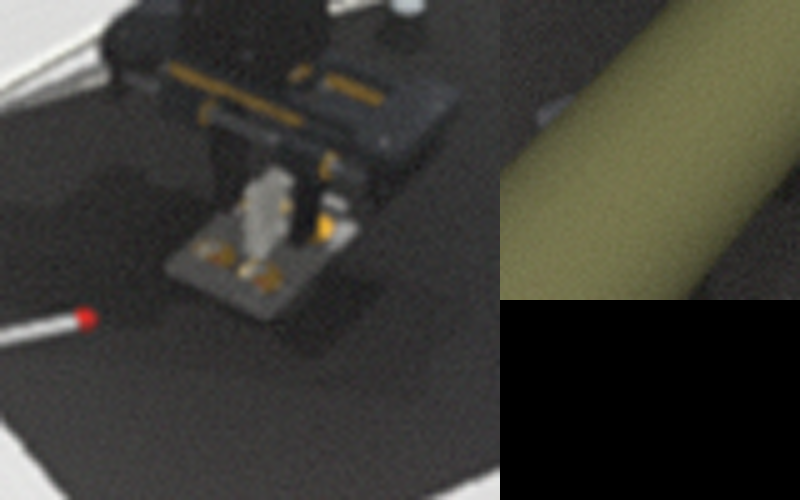

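The fingers straddle the bar well (side px about (360,265)) and the plate is clear of them. The arm hides the top view. Closing.

send_rows(
  plan=[
    [5,0,0,0,0,0,0],
    [5,0,0,0,0,0,0],
    [5,0,0,0,0,0,0],
    [5,0,0,0,0,0,0],
    [5,0,0,0,0,0,0],
    [5,0,0,0,0,0,0],
  ],
  grip_force=25,
)

```text
time_s: 5.6
tool_pos: [0.4859, -0.2858, 0.0251]
tool_rot: [-180.0, 0.0, 23.2]
force: [0.1, 0.1, 0.4]
grip_width: 0.0101
```

send_rows(
  plan=[
    [5,0,0,-3,0,0,0],
    [5,0,0,-10,0,0,0],
    [5,0,0,-25,0,0,0],
    [5,0,0,-30,0,0,0],
    [5,0,0,-22,0,0,0],
    [5,0,0,0,0,0,0],
    [5,0,0,0,0,0,0],
    [5,0,0,0,0,0,0],
  ],
)

```text
time_s: 6.4
tool_pos: [0.4851, -0.2852, 0.1138]
tool_rot: [-179.9, 0.1, 23.2]
force: [-0.3, 0.1, -3.2]
grip_width: 0.0098
```

```bash
python3 - <<'E'
from plan import *; from cell import env
o=env.get_obs(); print(o["wrist_torque"],o["tool_pos"],o["tool_rot"])
lx,ly,lw=.3869,-.0368,-.0571
L=R.from_euler("z",lw); S=L*R.from_euler("y",-8,degrees=True)   # up-slope frame
def pose(s,h):  # carrier mid s up the slope, h above deck ; TCP 24.4-2 above underside
    u=np.array([lx,ly,.006])+S.apply([s,0,0])
    return u+S.apply([0,0,h+.0244]), S*R.from_euler("x",180,degrees=True)
for s,h in((.054,.06),(.054,.001),(.12,.001),(.25,.001)):
    p,r=pose(s,h); print(s,h,p.round(4),r.as_euler("xyz",degrees=True).round(2))
n=6
r0=R.from_euler("xyz",o["tool_rot"],degrees=True); p0=o["tool_pos"]; pe,re=pose(.054,.05)
w=(r0.inv()*re).as_rotvec(); print(w)
P=[(p0,r0)]+[(p0+(pe-p0)*k/n,r0*R.from_rotvec(w*k/n)) for k in range(1,n+1)]
rows(P,5)
E
```

```text
[-0.03040747  0.14696922 -0.03431557] [ 0.4851406  -0.28524057  0.11384314] [-1.79897580e+02  8.60450617e-02  2.32029951e+01]
0.054 0.06 [ 0.4286 -0.0392  0.0971] [180.    -8.    -3.27]
0.054 0.001 [ 0.4368 -0.0396  0.0387] [180.    -8.    -3.27]
0.12 0.001 [ 0.502  -0.0434  0.0479] [180.    -8.    -3.27]
0.25 0.001 [ 0.6305 -0.0507  0.0659] [180.    -8.    -3.27]
[-0.03366512  0.13901945  0.46122263]
[[5,7.7,-41.3,4.5,-0.0056,0.0232,0.0769],[5,4.4,-41.8,4.4,-0.0056,0.0231,0.0768],[5,1.1,-42.0,4.3,-0.0056,0.0232,0.0769],[5,-2.2,-42.0,3.9,-0.0056,0.0232,0.0769],[5,-5.6,-41.7,3.7,-0.0057,0.0232,0.0768],[5,-8.8,-41.2,3.3,-0.0056,0.0231,0.0769]]
end [ 0.43   -0.0393  0.0872] [180.    -8.    -3.27]
```

send_rows(
  plan=[
    [5,7.7,-41.3,4.5,-0.0056,0.0232,0.0769],
    [5,4.4,-41.8,4.4,-0.0056,0.0231,0.0768],
    [5,1.1,-42,4.3,-0.0056,0.0232,0.0769],
    [5,-2.2,-42,3.9,-0.0056,0.0232,0.0769],
    [5,-5.6,-41.7,3.7,-0.0057,0.0232,0.0768],
    [5,-8.8,-41.2,3.3,-0.0056,0.0231,0.0769],
    [5,0,0,0,0,0,0],
    [5,0,0,0,0,0,0],
    [5,0,0,0,0,0,0],
  ],
)

```text
time_s: 7.3
tool_pos: [0.431, -0.0429, 0.0879]
tool_rot: [179.9, -8.0, -3.1]
force: [0.1, -0.1, -2.4]
grip_width: 0.01
```

```bash
cat > st.py <<'E'
from plan import *; from cell import env
lx,ly,lw=.3869,-.0368,-.0571
S=R.from_euler("z",lw)*R.from_euler("y",-8,degrees=True)
def st():
    o=env.get_obs(); r=R.from_euler("xyz",o["tool_rot"],degrees=True)
    q=S.inv().apply(o["tool_pos"]-np.array([lx,ly,.006]))*1000
    e=(S.inv()*r*R.from_euler("x",180,degrees=True)).as_rotvec(degrees=True)
    f=S.inv().apply(o["force"]); m=S.inv().apply(o["wrist_torque"])
    print("t",round(o["time_s"],2),"slope s,y,h",q.round(1),"rot err deg",e.round(2),"F",f.round(1),"M",m.round(2),"grip",round(o["grip_width"]*1000,1))
if __name__=="__main__": st()
E
python3 st.py; python3 - <<'E'
from cell import env
print(env.get_obs()["qpos"].round(1))
E
```

```text
t 7.3 slope s,y,h [55.4 -3.6 74.9] rot err deg [-0.09  0.01  0.16] F [-0.2 -0.1 -2.3] M [-0.1   0.35 -0.03] grip 10.0
[-34.9 -11.   34.4 129.1   8.6  52.4 -98.5]
```

send_rows(
  plan=[
    [5,2,-3,15,0,0,0],
    [5,1,0,15,0,0,0],
    [5,0,0,10,0,0,0],
    [5,0,0,0,0,0,0],
    [5,0,0,0,0,0,0],
  ],
)

```text
time_s: 7.8
tool_pos: [0.4399, -0.0402, 0.0491]
tool_rot: [179.9, -8.0, -3.1]
force: [-0.3, -0.7, -2.4]
grip_width: 0.0099
```

```bash
python3 st.py
```

```text
t 7.8 slope s,y,h [58.6 -0.4 35.3] rot err deg [-0.09 -0.01  0.13] F [-0.5 -0.7 -2.3] M [-0.02  0.36  0.04] grip 9.9
```

send_rows(
  plan=[
    [5,0,0,4,0,0,0],
    [5,0,0,0,0,0,0],
    [5,0,0,0,0,0,0],
  ],
)

```text
time_s: 8.1
tool_pos: [0.4406, -0.0394, 0.0454]
tool_rot: [179.9, -8.1, -3.1]
force: [-0.0, -0.3, -2.6]
grip_width: 0.0099
```

```bash
python3 st.py; python3 - <<'E'
from h import *
n=0
out=[]
for cam,(a,b,c,d) in (("side",(205,265,265,345)),("top",(195,275,270,350))):
    im=env.read_camera(cam)[...,::-1][a:b,c:d]; out.append(cv2.resize(im,(400,int(400*im.shape[0]/im.shape[1])),interpolation=cv2.INTER_CUBIC))
H=max(x.shape[0] for x in out); z=np.zeros((H,800,3),np.uint8)
for i,x in enumerate(out): z[:x.shape[0],i*400:i*400+400]=x
cv2.imwrite("pics/p1.png",z)
E
```

```text
t 8.1 slope s,y,h [58.7  0.4 31.5] rot err deg [-0.03 -0.07  0.2 ] F [-0.4 -0.3 -2.5] M [-0.02  0.38  0.03] grip 9.9
```

View pics/p1.png

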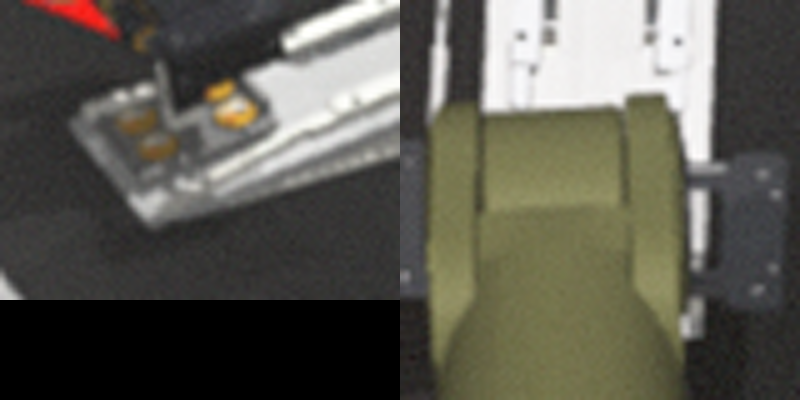

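The carrier hovers over the foot between the guides (side crop: plate (80–270, 85–185)). Lowering gently.

send_rows(
  plan=[
    [5,2,0,2,0,0,0],
    [5,0,0,2,0,0,0],
    [5,0,0,1,0,0,0],
    [5,0,0,0,0,0,0],
    [5,0,0,0,0,0,0],
  ],
)

```text
time_s: 8.7
tool_pos: [0.4431, -0.0396, 0.0404]
tool_rot: [179.9, -8.0, -3.1]
force: [-0.0, 0.1, -3.1]
grip_width: 0.01
```

```bash
python3 st.py
```

```text
t 8.7 slope s,y,h [60.5  0.4 26.2] rot err deg [-0.05 -0.04  0.2 ] F [-0.4  0.1 -3. ] M [-0.07  0.41 -0.  ] grip 10.0
```

send_rows(
  plan=[
    [5,0,0,1,0,0,0],
    [5,0,0,0,0,0,0],
    [5,0,0,0,0,0,0],
  ],
)

```text
time_s: 9.0
tool_pos: [0.4433, -0.0396, 0.0395]
tool_rot: [179.9, -8.0, -3.1]
force: [-0.4, -0.3, -2.5]
grip_width: 0.0095
```

```bash
python3 st.py
```

```text
t 9.0 slope s,y,h [60.6  0.4 25.3] rot err deg [-0.04 -0.05  0.2 ] F [-0.7 -0.4 -2.4] M [-0.07  0.43  0.05] grip 9.5
```

send_rows(
  plan=[
    [5,0,0,1,0,0,0],
    [5,0,0,0,0,0,0],
    [5,0,0,0,0,0,0],
  ],
)

```text
time_s: 9.3
tool_pos: [0.4434, -0.0396, 0.0385]
tool_rot: [179.9, -8.0, -3.1]
force: [-1.0, -0.4, -2.2]
grip_width: 0.0098
```

```bash
python3 st.py
```

```text
t 9.3 slope s,y,h [60.5  0.4 24.3] rot err deg [-0.04 -0.04  0.2 ] F [-1.3 -0.4 -2. ] M [-0.09  0.39  0.03] grip 9.8
```

send_rows(
  plan=[
    [5,0,0,0.7,0,0,0],
    [5,0,0,0,0,0,0],
    [5,0,0,0,0,0,0],
  ],
)

```text
time_s: 9.6
tool_pos: [0.4435, -0.0396, 0.0378]
tool_rot: [179.9, -8.0, -3.1]
force: [0.6, 0.4, -1.9]
grip_width: 0.0095
```

send_rows(
  plan=[
    [5,0,0,0.7,0,0,0],
    [5,0,0,0,0,0,0],
    [5,0,0,0,0,0,0],
  ],
)

```text
time_s: 9.9
tool_pos: [0.4436, -0.0396, 0.0371]
tool_rot: [179.9, -8.0, -3.1]
force: [-0.5, 0.3, -2.2]
grip_width: 0.0094
```

```bash
python3 st.py
```

```text
t 9.9 slope s,y,h [60.6  0.4 22.9] rot err deg [-0.04 -0.05  0.2 ] F [-0.8  0.3 -2.1] M [-0.01  0.39 -0.  ] grip 9.4
```

send_rows(
  plan=[
    [5,0,0,0.8,0,0,0],
    [5,0,0,0,0,0,0],
    [5,0,0,0,0,0,0],
  ],
)

```text
time_s: 10.2
tool_pos: [0.4442, -0.0396, 0.0369]
tool_rot: [180.0, -8.1, -3.1]
force: [-2.8, -0.4, 6.2]
grip_width: 0.0097
```

send_rows(
  plan=[
    [5,0,0,0.8,0,0,0],
    [5,0,0,0,0,0,0],
    [5,0,0,0,0,0,0],
  ],
)

```text
time_s: 10.5
tool_pos: [0.4448, -0.0396, 0.037]
tool_rot: [180.0, -8.1, -3.1]
force: [-7.1, -0.9, 14.3]
grip_width: 0.0096
```

```bash
python3 st.py
```

```text
t 10.5 slope s,y,h [61.7  0.5 22.6] rot err deg [ 0.01 -0.11  0.18] F [-5.  -1.3 15.2] M [-0.14  1.29  0.01] grip 9.6
```

send_rows(
  plan=[
    [5,0,0,-1.2,0,0,0],
    [5,0,0,0,0,0,0],
    [20,0,0,0,0,0,0],
    [20,0,0,0,0,0,0],
    [20,0,0,0,0,0,0],
    [20,0,0,0,0,0,0],
  ],
)

```text
time_s: 11.1
tool_pos: [0.4437, -0.0396, 0.0367]
tool_rot: [179.9, -8.1, -3.1]
force: [0.4, 0.3, 0.7]
grip_width: 0.0195
```

```bash
python3 st.py
```

```text
t 11.1 slope s,y,h [60.6  0.4 22.4] rot err deg [-0.04 -0.05  0.2 ] F [0.4 0.4 0.6] M [-0.03  0.31  0.06] grip 19.5
```

send_rows(
  plan=[
    [5,0,0,0,0,0,0],
    [5,0,0,0,0,0,0],
    [5,0,0,0,0,0,0],
    [5,0,0,0,0,0,0],
  ],
  grip_force=25,
)

```text
time_s: 11.5
tool_pos: [0.4437, -0.0396, 0.0367]
tool_rot: [179.9, -8.0, -3.1]
force: [-0.0, -0.8, -0.3]
grip_width: 0.0098
```

```bash
python3 st.py
```

```text
t 11.5 slope s,y,h [60.6  0.4 22.5] rot err deg [-0.04 -0.05  0.2 ] F [-0.  -0.8 -0.3] M [-0.06  0.32 -0.01] grip 9.8
```

send_rows(
  plan=[
    [5,8,0,0,0,0,0],
    [5,8,0,0,0,0,0],
    [5,8,0,0,0,0,0],
    [5,8,0,0,0,0,0],
    [5,0,0,0,0,0,0],
    [5,0,0,0,0,0,0],
  ],
)

```text
time_s: 12.1
tool_pos: [0.4758, -0.0415, 0.0412]
tool_rot: [179.9, -8.1, -3.1]
force: [0.6, 0.2, 0.7]
grip_width: 0.0096
```

```bash
python3 st.py
```

```text
t 12.1 slope s,y,h [93.   0.4 22.5] rot err deg [-0.07 -0.07  0.2 ] F [0.7 0.2 0.6] M [0.01 0.26 0.01] grip 9.6
```

send_rows(
  plan=[
    [5,6,0,0,0,0,0],
    [5,6,0,0,0,0,0],
    [5,6,0,0,0,0,0],
    [5,6,0,0,0,0,0],
    [5,0,0,0,0,0,0],
    [5,0,0,0,0,0,0],
  ],
)

```text
time_s: 12.7
tool_pos: [0.4994, -0.0427, 0.0446]
tool_rot: [179.9, -8.1, -3.1]
force: [-0.1, -0.1, -0.2]
grip_width: 0.0096
```

```bash
python3 st.py
```

```text
t 12.7 slope s,y,h [116.9   0.5  22.5] rot err deg [-0.06 -0.07  0.2 ] F [-0.1 -0.1 -0.2] M [-0.1   0.33 -0.02] grip 9.6
```

send_rows(
  plan=[
    [5,8,0,0,0,0,0],
    [5,8,0,0,0,0,0],
    [5,8,0,0,0,0,0],
    [5,8,0,0,0,0,0],
    [5,8,0,0,0,0,0],
    [5,8,0,0,0,0,0],
    [5,0,0,0,0,0,0],
  ],
)

```text
time_s: 13.4
tool_pos: [0.5482, -0.0453, 0.0516]
tool_rot: [179.9, -8.1, -3.1]
force: [-0.3, -0.5, -0.8]
grip_width: 0.0095
```

```bash
python3 st.py
```

```text
t 13.4 slope s,y,h [166.2   0.7  22.7] rot err deg [-0.08 -0.15  0.21] F [-0.4 -0.5 -0.8] M [-0.05  0.31 -0.02] grip 9.5
```

send_rows(
  plan=[
    [5,8,0,0,0,0,0],
    [5,8,0,0,0,0,0],
    [5,8,0,0,0,0,0],
    [5,8,0,0,0,0,0],
    [5,8,0,0,0,0,0],
    [5,0,0,0,0,0,0],
    [5,0,0,0,0,0,0],
  ],
)

```text
time_s: 14.1
tool_pos: [0.5864, -0.0474, 0.0569]
tool_rot: [179.9, -8.1, -3.1]
force: [0.2, -0.0, -0.8]
grip_width: 0.0102
```

```bash
python3 st.py
```

```text
t 14.1 slope s,y,h [204.9   0.8  22.6] rot err deg [-0.06 -0.07  0.19] F [ 0.1 -0.  -0.8] M [-0.02  0.34 -0.01] grip 10.2
```

send_rows(
  plan=[
    [5,5,0,0,0,0,0],
    [5,5,0,0,0,0,0],
    [5,4,0,0,0,0,0],
    [5,4,0,0,0,0,0],
    [5,2,0,0,0,0,0],
    [5,0,0,0,0,0,0],
    [5,0,0,0,0,0,0],
  ],
)

```text
time_s: 14.8
tool_pos: [0.6059, -0.0483, 0.0596]
tool_rot: [179.9, -8.1, -3.1]
force: [0.5, -0.2, -1.3]
grip_width: 0.0099
```

```bash
python3 st.py
```

```text
t 14.8 slope s,y,h [224.6   1.   22.6] rot err deg [-0.05 -0.06  0.2 ] F [ 0.4 -0.2 -1.3] M [-0.08  0.36  0.  ] grip 9.9
```

send_rows(
  plan=[
    [5,1,0,0,0,0,0],
    [5,1,0,0,0,0,0],
    [5,1,0,0,0,0,0],
    [5,0,0,0,0,0,0],
  ],
)

```text
time_s: 15.2
tool_pos: [0.6089, -0.0485, 0.0601]
tool_rot: [179.9, -8.1, -3.1]
force: [-0.2, 0.9, -1.6]
grip_width: 0.0101
```

```bash
python3 st.py
```

```text
t 15.2 slope s,y,h [227.7   1.   22.6] rot err deg [-0.04 -0.06  0.2 ] F [-0.4  0.9 -1.5] M [-0.03  0.36  0.01] grip 10.1
```

send_rows(
  plan=[
    [5,1,0,0,0,0,0],
    [5,1,0,0,0,0,0],
    [5,0,0,0,0,0,0],
  ],
)

```text
time_s: 15.5
tool_pos: [0.611, -0.0486, 0.0604]
tool_rot: [179.9, -8.1, -3.1]
force: [-0.9, 0.8, -1.8]
grip_width: 0.0096
```

```bash
python3 st.py
```

```text
t 15.5 slope s,y,h [229.8   1.   22.6] rot err deg [-0.04 -0.06  0.2 ] F [-1.2  0.7 -1.6] M [-0.06  0.39 -0.04] grip 9.6
```

send_rows(
  plan=[
    [5,1,0,0,0,0,0],
    [5,1,0,0,0,0,0],
    [5,1,0,0,0,0,0],
    [5,0,0,0,0,0,0],
  ],
)

```text
time_s: 15.9
tool_pos: [0.614, -0.0487, 0.0608]
tool_rot: [179.9, -8.1, -3.1]
force: [0.3, -0.9, -1.0]
grip_width: 0.0095
```

```bash
python3 st.py
```

```text
t 15.9 slope s,y,h [232.8   1.   22.6] rot err deg [-0.04 -0.06  0.2 ] F [ 0.2 -0.8 -1.1] M [-0.02  0.33 -0.03] grip 9.5
```

send_rows(
  plan=[
    [5,1,0,0,0,0,0],
    [5,1,0,0,0,0,0],
    [5,1,0,0,0,0,0],
    [5,0,0,0,0,0,0],
  ],
)

```text
time_s: 16.3
tool_pos: [0.617, -0.0489, 0.0613]
tool_rot: [179.9, -8.1, -3.1]
force: [0.5, 0.4, -1.5]
grip_width: 0.0096
```

```bash
python3 st.py
```

```text
t 16.3 slope s,y,h [235.8   1.   22.7] rot err deg [-0.04 -0.07  0.2 ] F [ 0.3  0.5 -1.6] M [-0.02  0.42  0.05] grip 9.6
```

send_rows(
  plan=[
    [5,1,0,0,0,0,0],
    [5,1,0,0,0,0,0],
    [5,1,0,0,0,0,0],
    [5,0,0,0,0,0,0],
  ],
)

```text
time_s: 16.7
tool_pos: [0.6199, -0.0491, 0.0617]
tool_rot: [179.9, -8.1, -3.1]
force: [-0.6, 0.5, -1.9]
grip_width: 0.0099
```

```bash
python3 st.py
```

```text
t 16.7 slope s,y,h [238.8   1.1  22.7] rot err deg [-0.04 -0.07  0.2 ] F [-0.9  0.4 -1.8] M [-0.05  0.42 -0.01] grip 9.9
```

send_rows(
  plan=[
    [5,1,0,0,0,0,0],
    [5,1,0,0,0,0,0],
    [5,1,0,0,0,0,0],
    [5,0,0,0,0,0,0],
  ],
)

```text
time_s: 17.1
tool_pos: [0.6229, -0.0492, 0.0621]
tool_rot: [179.9, -8.1, -3.1]
force: [0.3, -0.6, -1.4]
grip_width: 0.0103
```

```bash
python3 st.py
```

```text
t 17.1 slope s,y,h [241.8   1.   22.7] rot err deg [-0.04 -0.06  0.2 ] F [ 0.2 -0.6 -1.4] M [-0.04  0.37  0.02] grip 10.3
```

send_rows(
  plan=[
    [5,1,0,0.1,0,0,0],
    [5,1,0,0.1,0,0,0],
    [5,1,0,0,0,0,0],
    [5,0,0,0,0,0,0],
  ],
)

```text
time_s: 17.5
tool_pos: [0.626, -0.0494, 0.0624]
tool_rot: [179.9, -8.1, -3.1]
force: [0.3, -0.4, -0.6]
grip_width: 0.01
```

```bash
python3 st.py
```

```text
t 17.5 slope s,y,h [245.    1.   22.6] rot err deg [-0.04 -0.08  0.2 ] F [ 0.3 -0.3 -0.7] M [0.02 0.44 0.03] grip 10.0
```

send_rows(
  plan=[
    [5,1,0,0,0,0,0],
    [5,1,0,0,0,0,0],
    [5,1,0,0,0,0,0],
    [5,0,0,0,0,0,0],
  ],
)

```text
time_s: 17.9
tool_pos: [0.6289, -0.0495, 0.0628]
tool_rot: [179.9, -8.1, -3.1]
force: [-1.2, 1.1, -0.3]
grip_width: 0.0097
```

```bash
python3 st.py
```

```text
t 17.9 slope s,y,h [247.9   1.1  22.6] rot err deg [-0.04 -0.07  0.2 ] F [-1.3  1.  -0.1] M [-0.01  0.49  0.03] grip 9.7
```

send_rows(
  plan=[
    [5,1,0,0,0,0,0],
    [5,1,0,0,0,0,0],
    [5,0,0,0,0,0,0],
  ],
)

```text
time_s: 18.2
tool_pos: [0.6309, -0.0496, 0.0631]
tool_rot: [179.9, -8.1, -3.1]
force: [-0.5, 0.3, 0.9]
grip_width: 0.0099
```

```bash
python3 st.py
```

```text
t 18.2 slope s,y,h [249.9   1.1  22.6] rot err deg [-0.04 -0.07  0.2 ] F [-0.4  0.3  1. ] M [ 0.    0.43 -0.  ] grip 9.9
```

send_rows(
  plan=[
    [5,1,0,0,0,0,0],
    [5,1,0,0,0,0,0],
    [5,0,0,0,0,0,0],
  ],
)

```text
time_s: 18.5
tool_pos: [0.6328, -0.0498, 0.0634]
tool_rot: [179.9, -8.1, -3.1]
force: [-1.1, 0.1, 1.3]
grip_width: 0.0098
```

```bash
python3 st.py
```

```text
t 18.5 slope s,y,h [251.8   1.1  22.6] rot err deg [-0.04 -0.07  0.2 ] F [-0.9  0.1  1.4] M [-0.04  0.49  0.  ] grip 9.8
```

send_rows(
  plan=[
    [5,1,0,0,0,0,0],
    [5,1,0,0,0,0,0],
    [5,0,0,0,0,0,0],
  ],
)

```text
time_s: 18.8
tool_pos: [0.6348, -0.0499, 0.0636]
tool_rot: [179.9, -8.1, -3.1]
force: [-0.2, 1.1, 2.1]
grip_width: 0.0096
```

```bash
python3 st.py
```

```text
t 18.8 slope s,y,h [253.9   1.1  22.5] rot err deg [-0.04 -0.07  0.2 ] F [0.1 1.  2.1] M [-0.07  0.55  0.07] grip 9.6
```

send_rows(
  plan=[
    [5,1,0,0,0,0,0],
    [5,1,0,0,0,0,0],
    [5,0,0,0,0,0,0],
  ],
)

```text
time_s: 19.1
tool_pos: [0.6368, -0.05, 0.064]
tool_rot: [179.9, -8.1, -3.1]
force: [-1.6, -0.5, 2.5]
grip_width: 0.01
```

```bash
python3 st.py
```

```text
t 19.1 slope s,y,h [255.9   1.1  22.6] rot err deg [-0.04 -0.08  0.2 ] F [-1.2 -0.6  2.7] M [-0.    0.55  0.  ] grip 10.0
```

send_rows(
  plan=[
    [5,1,0,0,0,0,0],
    [5,1,0,0,0,0,0],
    [5,0,0,0,0,0,0],
  ],
)

```text
time_s: 19.4
tool_pos: [0.6381, -0.05, 0.0641]
tool_rot: [180.0, -8.0, -3.1]
force: [-4.4, -0.3, 5.1]
grip_width: 0.0097
```

```bash
python3 st.py
```

```text
t 19.4 slope s,y,h [257.2   1.1  22.6] rot err deg [-0.02  0.02  0.19] F [-3.6 -0.5  5.7] M [ 0.01  0.99 -0.03] grip 9.7
```

send_rows(
  plan=[
    [5,0.8,0,-0.3,0,0,0],
    [5,0,0,0,0,0,0],
    [5,0,0,0,0,0,0],
  ],
)

```text
time_s: 19.7
tool_pos: [0.6383, -0.05, 0.0642]
tool_rot: [180.0, -7.9, -3.1]
force: [-4.7, 0.1, 4.3]
grip_width: 0.0101
```

```bash
python3 st.py
```

```text
t 19.7 slope s,y,h [257.4   1.1  22.6] rot err deg [-0.02  0.07  0.19] F [-4.  -0.2  4.9] M [-0.    1.25 -0.04] grip 10.1
```

send_rows(
  plan=[
    [5,0.7,0,0,0,0,0],
    [5,0,0,0,0,0,0],
    [5,0,0,0,0,0,0],
  ],
)

```text
time_s: 20.0
tool_pos: [0.6386, -0.05, 0.0642]
tool_rot: [180.0, -7.9, -3.1]
force: [-6.4, 0.5, 5.7]
grip_width: 0.0099
```

```bash
python3 st.py
```

```text
t 20.0 slope s,y,h [257.6   1.2  22.6] rot err deg [-0.01  0.13  0.19] F [-5.6  0.1  6.5] M [-0.04  1.49 -0.03] grip 9.9
```

send_rows(
  plan=[
    [5,1,0,-0.2,0,0,0],
    [5,0,0,0,0,0,0],
    [5,0,0,0,0,0,0],
  ],
)

```text
time_s: 20.3
tool_pos: [0.6389, -0.0501, 0.0643]
tool_rot: [180.0, -7.8, -3.1]
force: [-8.5, 0.6, 6.5]
grip_width: 0.0099
```

```bash
python3 st.py
```

```text
t 20.3 slope s,y,h [258.    1.1  22.6] rot err deg [-0.01  0.2   0.18] F [-7.5  0.1  7.6] M [ 0.01  1.73 -0.03] grip 9.9
```

send_rows(
  plan=[
    [5,1,0,-0.2,0,0,0],
    [5,0,0,0,0,0,0],
    [5,0,0,0,0,0,0],
  ],
)

```text
time_s: 20.6
tool_pos: [0.6392, -0.05, 0.0644]
tool_rot: [180.0, -7.7, -3.1]
force: [-8.9, 0.7, 7.3]
grip_width: 0.0097
```

```bash
python3 st.py
```

```text
t 20.6 slope s,y,h [258.3   1.2  22.6] rot err deg [0.   0.29 0.19] F [-7.9  0.2  8.4] M [-0.01  1.99 -0.02] grip 9.7
```

send_rows(
  plan=[
    [5,1,0,-0.3,0,0,0],
    [5,0,0,0,0,0,0],
    [5,0,0,0,0,0,0],
  ],
)

```text
time_s: 20.9
tool_pos: [0.6395, -0.0501, 0.0645]
tool_rot: [180.0, -7.6, -3.1]
force: [-10.8, 0.2, 6.8]
grip_width: 0.0096
```

```bash
python3 st.py
```

```text
t 20.9 slope s,y,h [258.6   1.2  22.7] rot err deg [0.   0.37 0.19] F [-9.7 -0.5  8.3] M [ 0.02  2.29 -0.01] grip 9.6
```

send_rows(
  plan=[
    [5,1,0,-0.3,0,0,0],
    [5,0,0,0,0,0,0],
    [5,0,0,0,0,0,0],
  ],
)

```text
time_s: 21.2
tool_pos: [0.6398, -0.0501, 0.0646]
tool_rot: [180.0, -7.5, -3.1]
force: [-11.8, 0.7, 6.8]
grip_width: 0.01
```

```bash
python3 st.py
```

```text
t 21.2 slope s,y,h [258.9   1.2  22.8] rot err deg [0.01 0.45 0.19] F [-10.8   0.1   8.3] M [ 0.05  2.49 -0.01] grip 10.0
```

send_rows(
  plan=[
    [5,1.2,0,-0.4,0,0,0],
    [5,0,0,0,0,0,0],
    [5,0,0,0,0,0,0],
  ],
)

```text
time_s: 21.5
tool_pos: [0.6401, -0.0501, 0.0647]
tool_rot: [180.0, -7.4, -3.1]
force: [-13.1, 1.0, 7.1]
grip_width: 0.0098
```

```bash
python3 st.py
```

```text
t 21.5 slope s,y,h [259.2   1.2  22.8] rot err deg [0.01 0.55 0.19] F [-12.    0.2   8.8] M [ 0.02  2.81 -0.  ] grip 9.8
```

send_rows(
  plan=[
    [5,1.2,0,-0.4,0,0,0],
    [5,0,0,0,0,0,0],
    [5,0,0,0,0,0,0],
  ],
)

```text
time_s: 21.8
tool_pos: [0.6405, -0.0501, 0.0648]
tool_rot: [180.0, -7.4, -3.1]
force: [-14.6, 0.3, 6.5]
grip_width: 0.0102
```

```bash
python3 st.py
```

```text
t 21.8 slope s,y,h [259.6   1.2  22.9] rot err deg [0.02 0.65 0.18] F [-13.5  -0.5   8.5] M [ 0.08  3.09 -0.07] grip 10.2
```

send_rows(
  plan=[
    [5,-2,0,0.6,0,0,0],
    [5,-2,0,0.6,0,0,0],
    [5,-2,0,0.5,0,0,0],
    [5,0,0,0,0,0,0],
    [5,0,0,0,0,0,0],
  ],
)

```text
time_s: 22.3
tool_pos: [0.6393, -0.05, 0.0643]
tool_rot: [179.9, -7.9, -3.1]
force: [-5.9, 0.7, 4.1]
grip_width: 0.01
```

```bash
python3 st.py
```

```text
t 22.3 slope s,y,h [258.4   1.2  22.5] rot err deg [-0.02  0.08  0.19] F [-5.3  0.4  4.9] M [ 0.04  1.43 -0.03] grip 10.0
```

send_rows(
  plan=[
    [5,-1.5,0,0,0,0,0],
    [5,-1.5,0,0,0,0,0],
    [5,0,0,0,0,0,0],
    [5,0,0,0,0,0,0],
  ],
)

```text
time_s: 22.7
tool_pos: [0.6389, -0.05, 0.0647]
tool_rot: [179.9, -8.2, -3.1]
force: [5.7, 0.1, -3.9]
grip_width: 0.0098
```

```bash
python3 st.py
```

```text
t 22.7 slope s,y,h [258.1   1.2  23. ] rot err deg [-0.06 -0.24  0.21] F [ 5.1  0.4 -4.7] M [ 0.02 -0.71 -0.04] grip 9.8
```

The catch holds: I'm pulling back with 5 N and the carrier stays at s≈258.1, about 1.5 mm past first touch. Next I relax the load and let go.

send_rows(
  plan=[
    [5,1.2,0,0,0,0,0],
    [5,0,0,0,0,0,0],
  ],
)

```text
time_s: 22.9
tool_pos: [0.639, -0.05, 0.0647]
tool_rot: [179.9, -8.1, -3.1]
force: [2.5, 0.6, -2.0]
grip_width: 0.0096
```

```bash
python3 st.py
```

```text
t 22.9 slope s,y,h [258.1   1.2  23. ] rot err deg [-0.04 -0.09  0.2 ] F [ 2.1  0.8 -2.3] M [ 0.06 -0.31 -0.03] grip 9.6
```

send_rows(
  plan=[
    [30,0,0,0,0,0,0],
    [30,0,0,0,0,0,0],
    [30,0,0,0,0,0,0],
    [30,0,0,0,0,0,0],
  ],
)

```text
time_s: 23.3
tool_pos: [0.6382, -0.0501, 0.0644]
tool_rot: [179.9, -8.0, -3.1]
force: [-0.7, -0.0, 0.7]
grip_width: 0.0283
```

```bash
python3 st.py
```

```text
t 23.3 slope s,y,h [257.4   1.   22.8] rot err deg [-0.04 -0.02  0.2 ] F [-0.5 -0.1  0.8] M [-0.04  0.28 -0.04] grip 28.3
```

Released cleanly. Retreating along the tool axis and then back toward the base for a clear view.

send_rows(
  plan=[
    [30,0,0,-10,0,0,0],
    [30,0,0,-30,0,0,0],
    [30,0,0,-45,0,0,0],
    [30,0,0,-45,0,0,0],
    [30,-35,0,-20,0,0,0],
    [30,-45,0,0,0,0,0],
    [30,-45,0,0,0,0,0],
    [30,-45,0,0,0,0,0],
    [30,0,45,0,0,0,0],
    [30,0,48,0,0,0,0],
    [30,0,48,0,0,0,0],
    [30,0,48,0,0,0,0],
  ],
)

```text
time_s: 24.5
tool_pos: [0.4388, -0.2305, 0.1903]
tool_rot: [-180.0, -8.2, -3.1]
force: [1.3, 0.1, -0.3]
grip_width: 0.03
```

send_rows(
  plan=[
    [30,0,45,0,0,0,0],
    [30,0,45,0,0,0,0],
    [30,0,0,0,0,0,0],
    [30,0,0,0,0,0,0],
    [30,0,0,0,0,0,0],
  ],
)

```text
time_s: 25.0
tool_pos: [0.4348, -0.317, 0.1895]
tool_rot: [-180.0, -8.0, -3.0]
force: [1.6, 0.1, 0.0]
grip_width: 0.0296
```

```bash
python3 - <<'E'
from fit import *
t=env.read_camera("top")[...,::-1]; s=env.read_camera("side")[...,::-1]
z=np.zeros((600,800,3),np.uint8)
z[:,:380]=cv2.resize(t[85:205,265:341],(380,600),interpolation=cv2.INTER_CUBIC)
z[:400,400:]=cv2.resize(s[180:240,335:395],(400,400),interpolation=cv2.INTER_CUBIC)
cv2.imwrite("pics/end1.png",z); cv2.imwrite("pics/top2.png",t); cv2.imwrite("pics/side2.png",s)
a=cv2.imread("pics/top1.png").astype(int); print(env.get_obs()["force"])
E
```

```text
[0.11983312 0.65468109 0.23249577]
```

View pics/end1.png

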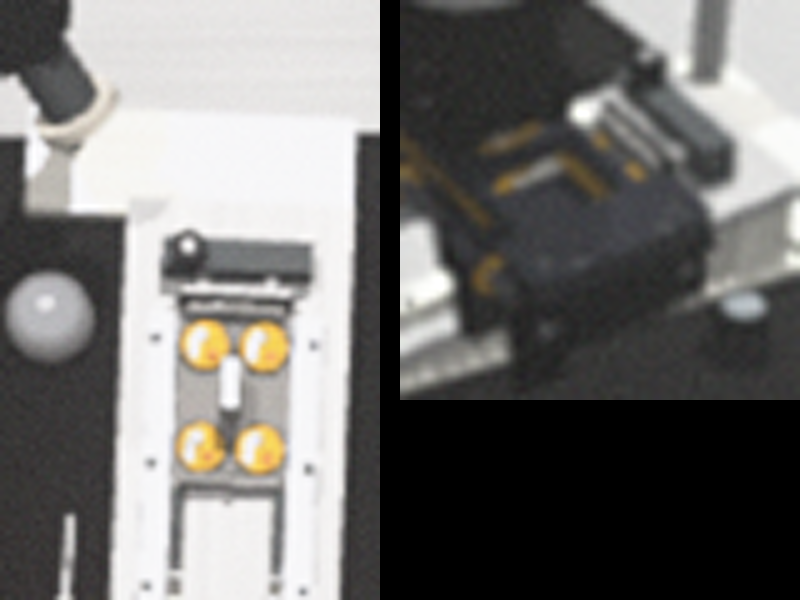

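The carrier sits centred against the pad, bar at about crop (230,385), and the arm is well clear. Last comes a quick check that the other things have not moved and nothing drifts, then I hand in.

```bash
python3 - <<'E'
from h import *
a=cv2.imread("pics/top1.png"); b=env.read_camera("top")[...,::-1].copy(); c=cv2.imread("pics/top2.png")
g=lambda im,r:np.float32(cv2.cvtColor(im,cv2.COLOR_BGR2GRAY)[r[1]:r[3],r[0]:r[2]])
W={"dish":(130,140,172,180),"dish2":(164,222,206,268),"tweezers":(185,255,210,312),"driver":(268,182,284,234),"loupe":(340,140,362,165),"cushion":(412,140,460,182),"cover":(262,134,288,162)}
for n,r in W.items(): print(n,"shift px",np.round(cv2.phaseCorrelate(g(a,r),g(b,r))[0],2),"diff",round(float(abs(g(a,r)-g(b,r)).mean()),1))
r=(298,145,326,185); print("carrier drift px",np.round(cv2.phaseCorrelate(g(c,r),g(b,r))[0],2))
r=(300,140,326,150); print("pad shift px",np.round(cv2.phaseCorrelate(g(a,r),g(b,r))[0],2))
r=(388,262,412,312); print("driver2 diff",round(float(abs(g(a,r)-g(b,r)).mean()),1))
env.sign_off(); print(env.get_obs()["time_s"])
E
```

```text
dish shift px [ 0.62 -0.01] diff 5.3
dish2 shift px [ 0.45 -0.03] diff 5.2
tweezers shift px [ 0.4  -0.04] diff 5.5
driver shift px [0.04 0.08] diff 4.9
loupe shift px [0.18 0.63] diff 3.8
cushion shift px [0.07 0.51] diff 4.1
cover shift px [0.27 0.05] diff 5.2
carrier drift px [0.   0.04]
pad shift px [ 1.09 -0.26]
driver2 diff 43.3
the job is handed in; nothing more can be done
the job is handed in; nothing more can be done
```

The grey carrier is in the lane against the stop pad, held by the catch and let go. I handed the job in at about 25 s.

- **Moves:** I gripped it by its bar, set it on the lane foot between the guides and regripped it there. I then slid it up the lane almost force-free, until it first touched the pad at about 256.5 mm up the slope. From there I pressed in small steps to about 13.5 N, so the pad stayed under its 18 N limit.
- **Catch:** Backing off to a 5 N pull down the lane, the carrier stayed about 1.5 mm past first touch. The catch therefore holds, and I put the pad at roughly 1.5 mm in.
- **At rest:** It let go cleanly. The last pictures show it centred against the pad, with no drift between the two (0.04 px).
- **Other things:** Both dishes, the driver, tweezers, loupe, cushion and dust cover shifted less than 1 px (about 2 mm).

**Not settled or in disagreement:**
- The screwdriver on the near part of the mat (driver2) could not be checked. Its patch of the picture differed strongly (43), probably because the parked arm covered it; the gripper passed well above that area.
- The pad's shift in the picture was too small to confirm how far it is pushed in.
- The side camera put the carrier about 7–8 mm from where the top camera did at the start. The grasp matched the top camera, so I used that one.
- The deck was met about 1 mm lower than I had worked out.

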